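# Snap the retaining clip onto the pivot pin

### The job

One of the two pivot blocks on the table has no retaining clip yet: lift the stray wooden blank off its deck and lay it flat on the table. Then set the loose clip down flat on that deck in front of the grooved pin, its mouth towards the pin, let go of it, and push it sideways along the deck onto the pin until it snaps fully home in the groove. Leave the cross, glue bottle, spanner and pencil where they are.

Things in the scene. Friction and masses are not known exactly. Their poses are not given: they have to be found in the camera images.
- stand_a: pivot block without a clip, fixed: grey metal, 145 (its x) x 112 mm, on a dark foot plate 155 x 144 x 10 mm. Origin: on the pin's axis, at table height. Walls up to 83 mm above the table: sides at y = +-44 to 54 mm (x = -9 to +43 mm), end at x = 33 to 43 mm; open only towards its -x, which roughly faces the robot. Below the deck a dark link juts out to x = 94 mm
- deck_front (a point): on stand_a, middle of the free deck in front of the pin, 60 mm to the pin's -x side. The flat deck is 50 mm above the table, from 100 mm before the pin (-x) to 45 mm behind it, 112 mm wide; axes as stand_a
- stand_b: the other pivot block, the same in shape and frame, but its pin already carries a clip; nothing is to be done there
- groove (a point): on stand_a, on the pin's axis at deck height (50 mm above the table): where the clip's origin must come. The pin's groove core is 16 mm in diameter and reaches 9.5 mm above the deck; the head above it is 22 mm in diameter and ends 36 mm above the deck
- clip: loose retaining clip of dark steel, U-shaped, 40 mm wide (its y), 7 mm thick, lying flat, about 60 g. Origin: underside, centre of the round space for the pin. +x points out of the mouth. From x = -20 mm (flat back face) to +12 mm. Two sprung jaws end in noses 11 mm apart at x = 7.5 mm: they snap past the core under roughly 5 to 10 N on the back; then it stops hard. It may turn about the pin
- clip_tab (a point): on the clip, centre of its stiff turned-up tab, 16 mm above the underside; the tab reaches from the underside to 32 mm, is 10 mm thick (clip x = -20 to -10 mm, flush with the back face) and 26 mm wide (clip y): the place to grip, by its thickness; axes as the clip
- blank: sawn wooden cross-shaped blank, 98 mm (its y) by 53 mm (its x), 20 mm thick, lying across the deck of stand_a in front of the pin. Origin: centre of its underside. The stem is 21 mm wide (x = -11 to +10 mm) and 98 mm long; the cross arms are at y = +5 to +24 mm, so the bare long stem end is at y = -48 to +5 mm
- loose_cross: bystander: finished rounded wooden cross, 65 x 107 mm, 24 mm high, lying on the table; origin: centre of its underside
- glue: bystander: standing glue bottle, 54 mm in diameter, 155 mm high; origin: centre of its base
- spanner: bystander: flat steel open-ended spanner, 173 mm long (its y), 34 mm wide, 5 mm thick, lying; origin: centre of its underside
- pencil: bystander: pencil, 147 mm long (its y), 8 mm thick, lying; origin: centre of its underside

How it is judged:
By the outcome, as a careful person would: the job done as asked, in the order asked, and still so for the second after the job is handed in, with the robot touching nothing.
It also fails if it takes over 64 s, if anything falls off the work surface, if the arm or the gripper's body presses on something with over 40 N, if the wrist force passes 120 N, or if a joint passes its speed limit or range.

### The arm

A 6-joint arm with a two-finger parallel gripper is mounted at the origin on a cart in front of the work surface, level with it; the furniture and walls round the work are solid. World frame = base frame: x ahead of the robot, y to its left, z up, the work surface at z = 0. Lengths are in m, angles in rad, forces in N, time in s.
With the tool pointing down it reaches from about 0.375 to 0.825 m from the base axis. Payload 5.5 kg.
Tool frame: the origin (TCP) lies on the centre line of the jaws, within the pads' length; the fingertips stand 14 mm ahead of it and the grasp point (between the pads) lies 5 mm behind it (finger_overhang is the distance from the TCP to the fingertips, in m); z points along the fingers, y is the direction in which the jaws open and shut (so a half turn about z gives the same grasp; the last joint's range is limited). The gripper opens to 85 mm and grips with 20 to 120 N. Pads are 22 mm wide; open, the fingers measure 114 mm over their backs; the gripper's body (76 mm by 85 mm) begins 54 mm behind the grasp point. The pads swing forward as they close: fully open they stand 13 mm farther back than shut.
Start: joints at [-1.169, 0.314, -0.047, 1.21, 0, 1.571], TCP at [0.235, -0.552, 0.245] pointing down, gripper open.
Joint ranges: [-2.67, 2.67], [-0.69, 1.73], [-1.03, 1.25], [-2.08, 2.16], [-1.42, 1.45], [-3.14, 3.14]. Speed limits (rad/s): [2.39, 2.39, 3.01, 3.14, 3.14, 3.14].

### API

Orientations are given as a rotation vector (axis times angle).
In Python, from station import * gives the robot as it stands.
- The arm moves only by the shell command python3 -m handwheel 'ROWS' [FORCE]. ROWS is JSON, a list of rows, each a list of 5 numbers: the closure in counts, from 0 (fully open) to 255 (shut), then the shift along the tool's x, y, z in mm, then the turn about the tool's z in units of 8 degrees (1.0 is 8 degrees). In form: [[gripper, dx, dy, dz, twist], ...]. A call has 1 to 8 rows; each row is the pose to reach, as a shift and turn from the pose commanded when the call began, along the tool's axes at that moment; what a row does not reach only later rows make up. A row lasts 1/10 s, in which the tool goes at most 50 mm and 8.59 degrees, less where a joint would pass 70% of its speed; a pose out of reach is approached as far as the arm can. A call with a gripper value outside its range is refused whole. The fingers move at their own pace and stop on an object; FORCE is the grip in N (left out, the last holds). Time passes only in rows, so rows that repeat a pose let the fingers close. It gives the time, the measured TCP pose, the force and the opening at its end, in the units of the state.
- sense(): the state, without advancing time (a new reading comes with each control period).
- get_image(name): name is "scene" or "top" or "wrist"; returns a dict with "img" (384x512x3 uint8, blue, green, red), "z_map" (384x512 float32, m along the optical axis (not along the pixel's ray), 0 where there is no reading), "K" (3x3 intrinsics, pixels), "rvec" (rotation vector, rad) and "tvec" (3), from world to camera coordinates, as OpenCV has them; the wrist camera has in their place "tool_from_camera" (4x4, takes a point from camera to tool coordinates, whose origin is the TCP and whose axes are the flange's). Camera axes: x right, y down, z forward; pixel columns grow to the right and rows downward; lengths in m; the calibration is good to about 2 mm. A picture is of the moment at which its call begins: read the wrist's pose just before it.
- close_job(): hands the job in, once; it reports no verdict.
The state is a dict: "time": time; "q": joint angles; "qd": joint speeds; "effort": joint torques, N m; "position": TCP position; "tool_rot": TCP orientation; "force": force on the tool from outside, world axes, zero at the start; "ft_torque": the same for the moment, N m; "finger_gap": finger opening in m.
Only numpy, scipy, OpenCV 4.12 (cv2) and the standard library are available. Lean on these libraries where they do the work, as an engineer would, in place of code of your own. Each camera call takes 0.05 s, during which the arm holds its last target.

## Working session

There is one attempt and no reset: what is moved stays moved. The work goes in short steps, Python scripts to look and compute and a shell command to move; the robot and the scene stay as the last step left them, time stands still between calls to the robot, and variables do not carry over. Pictures are saved under pics/ and viewed, and the job is handed in when it is done.

```bash
ls; mkdir -p pics; python3 - <<'E'
from station import *
import cv2,numpy as np
s=sense();print(s)
for n in("scene","top","wrist"):
    d=get_image(n);cv2.imwrite(f"pics/{n}0.png",d["img"]);np.savez(f"pics/{n}0.npz",**d)
    print(n,d["K"],d.get("rvec"),d.get("tvec"),d.get("tool_from_camera"))
E
```

```text
pics
{'time': 0.0, 'q': array([-1.16899970e+00,  3.14231126e-01, -4.80540079e-02,  1.21021192e+00,
       -4.58361335e-07,  1.57078750e+00]), 'qd': array([ 0.0015691 , -0.00214384, -0.00068075, -0.00044034, -0.00044877,
        0.00023396]), 'effort': array([-2.38389795e-03, -5.39585567e+01,  3.39751196e+01,  1.90181454e-02,
       -2.23369943e-04, -2.74353971e-05]), 'position': array([ 0.23442915, -0.55171182,  0.24444248]), 'tool_rot': array([-3.07677232e+00, -6.26584771e-01,  5.33507412e-04]), 'force': array([ 0.34447796, -0.2462106 , -0.75839711]), 'ft_torque': array([-0.01903898, -0.02605022, -0.04278081]), 'finger_gap': 0.08553950062319504}
scene [[373.72478362   0.         257.82060305]
 [  0.         373.72478362 182.72933374]
 [  0.           0.           1.        ]] [ 0.96910028 -2.46474978  1.02071739] [0.38715058 0.31515    0.97538429] None
top [[385.15536157   0.         255.57804966]
 [  0.         385.15536157 195.05539606]
 [  0.           0.           1.        ]] [ 2.19737182 -2.15565195  0.09984684] [-0.00970416  0.55064347  1.02815993] None
wrist [[336.826801     0.         257.73322501]
 [  0.         336.826801   192.50852074]
 [  0.           0.           1.        ]] None None [[-5.41744985e-04 -9.49594653e-01 -3.13479987e-01  8.01144259e-02]
 [ 9.99999575e-01 -2.80422841e-04 -8.78705933e-04 -2.73113798e-04]
 [ 7.46507507e-04 -3.13480330e-01  9.49594401e-01 -1.27772793e-01]
 [ 0.00000000e+00  0.00000000e+00  0.00000000e+00  1.00000000e+00]]
```

View pics/top0.png

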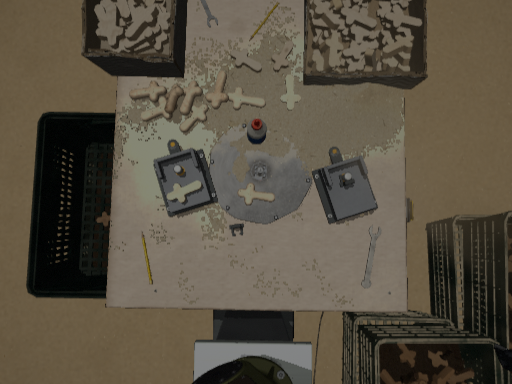

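View pics/scene0.png

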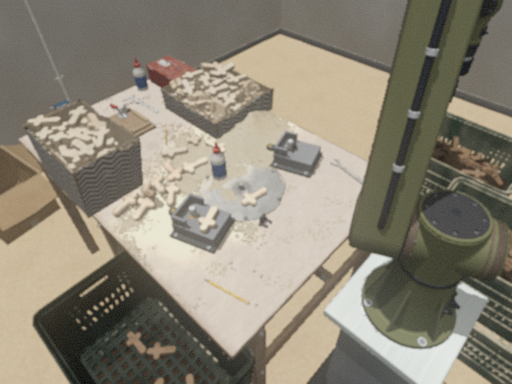

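View pics/wrist0.png

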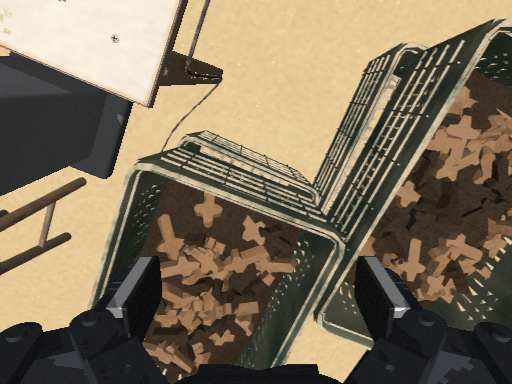

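The top view shows stand_a, with the blank across it, at about (184,180). Stand_b is at (345,185), the clip at (236,229), the loose cross at (257,195), the glue at (257,128), the pencil at (148,258) and the spanner at (371,256). I'll zoom in next.

```bash
cat > h.py <<'E'
import cv2,numpy as np
from scipy.spatial.transform import Rotation as Rn
def cam(d,pose=None):
    if "rvec" in d and d["rvec"] is not None and np.ndim(d["rvec"])>0:
        R=Rn.from_rotvec(np.ravel(d["rvec"])).as_matrix();return R.T,-R.T@np.ravel(d["tvec"])
    T=d["tool_from_camera"];Rt=Rn.from_rotvec(pose[1]).as_matrix()
    return Rt@T[:3,:3],Rt@T[:3,3]+pose[0]
def ray(d,px,z,pose=None):
    R,o=cam(d,pose);px=np.atleast_2d(px).astype(float)
    v=np.c_[(px-d["K"][[0,1],[2,2]])/d["K"][[0,1],[0,1]],np.ones(len(px))]@R.T
    return o+v*((z-o[2])/v[:,2])[:,None]
def cloud(d,pose=None):
    R,o=cam(d,pose);h,w=d["z_map"].shape;u,v=np.meshgrid(np.arange(w),np.arange(h));K=d["K"];z=d["z_map"]
    return np.stack([(u-K[0,2])/K[0,0]*z,(v-K[1,2])/K[1,1]*z,z],-1)@R.T+o
E
python3 - <<'E'
from h import *
d=dict(np.load("pics/top0.npz"));im=d["img"]
c=im[120:270,130:280];cv2.imwrite("pics/topcrop0.png",cv2.resize(c,(750,750),interpolation=cv2.INTER_CUBIC)[:600])
c=im[210:250,210:260];cv2.imwrite("pics/topclip0.png",cv2.resize(c,(750,600),interpolation=cv2.INTER_CUBIC))
P=cloud(d)
for n,p in dict(pin=(180,170),pinb=(347,181),clip=(236,229),cross=(257,195),glue=(257,125),blank=(183,191)).items(): print(n,P[p[1],p[0]],ray(d,p,0.0))
E
```

```text
pin [0.60681183 0.1980523  0.08408454] [[0.61958253 0.21469937 0.        ]]
pinb [ 0.58701747 -0.23598496  0.08007913] [[ 0.59753484 -0.25518971  0.        ]]
clip [ 0.45732189  0.0534031  -0.00115912] [[0.45732108 0.05334787 0.        ]]
cross [ 0.55120891 -0.003046    0.02185804] [[ 0.5531763  -0.00315525  0.        ]]
glue [0.71558351 0.00078882 0.13562307] [[7.53046626e-01 5.83378959e-04 0.00000000e+00]]
blank [0.5535608  0.19080648 0.07086475] [[0.56041726 0.20413904 0.        ]]
```

View pics/topcrop0.png

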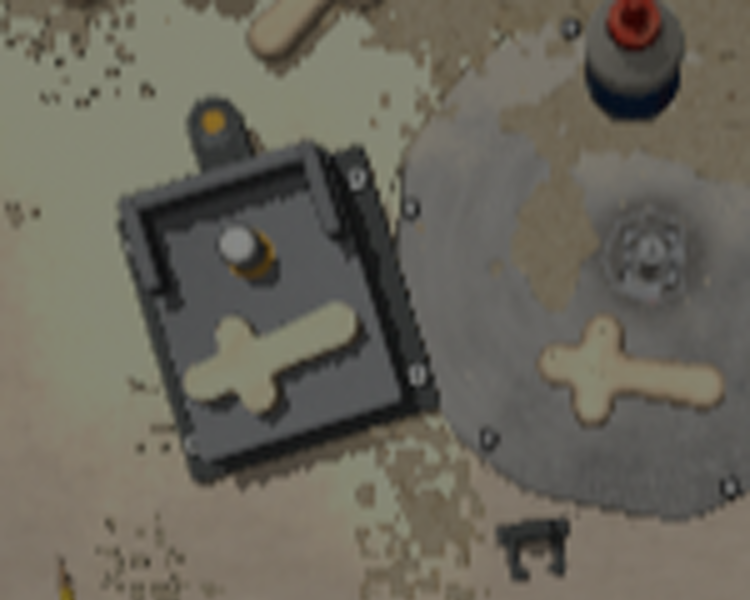

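View pics/topclip0.png

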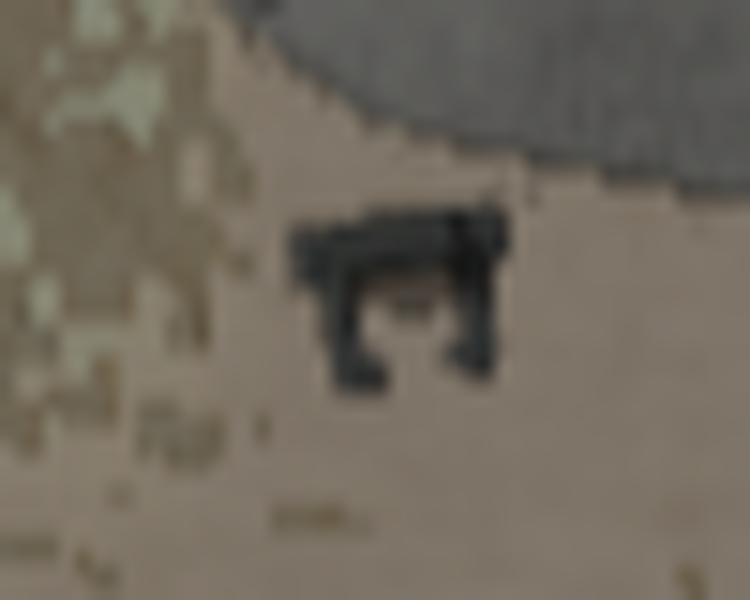

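```bash
python3 -m handwheel '[[0,593,-549,-20,-11],[0,593,-549,-20,-11],[0,593,-549,-20,-11],[0,593,-549,-20,-11],[0,593,-549,-20,-11],[0,593,-549,-20,-11],[0,593,-549,-20,-11],[0,593,-549,-20,-11]]' 
cat >> h.py <<'E'
def to(x,y,z,yaw):
    from station import sense
    s=sense();R=Rn.from_rotvec(s["tool_rot"]).as_matrix();d=R.T@(np.array([x,y,z])-s["position"])
    cy=np.degrees(np.arctan2(R[1,0],R[0,0]));t=(yaw-cy+180)%360-180
    print("pos",s["position"].round(4),"yaw",round(cy,2),"q6",np.degrees(s["q"][5]).round(1),"tilt",np.degrees(np.arccos(-R[2,2])).round(2),"| d mm",(d*1000).round(1),"twist",round(-t/8,3),"| t",round(s["time"],2),"F",s["force"].round(1),"gap",s["finger_gap"].round(4))
E
python3 -c "
from h import *
to(.565,.185,.25,110)"
```

```text
time: 0.95
position: [0.3987, -0.1855, 0.2553]
tool_rot: [2.18, 2.262, 0.0]
force: [1.2, -0.3, 0.1]
finger_gap: 0.0855Traceback (most recent call last):
  File "<string>", line 3, in <module>
    to(.565,.185,.25,110)
    ~~^^^^^^^^^^^^^^^^^^^
  File "h.py", line 19, in to
    print("pos",s["position"].round(4),"yaw",round(cy,2),"q6",np.degrees(s["q"][5]).round(1),"tilt",np.degrees(np.arccos(-R[2,2])).round(2),"| d mm",(d*1000).round(1),"twist",round(-t/8,3),"| t",round(s["time"],2),"F",s["force"].round(1),"gap",s["finger_gap"].round(4))
                                                                                                                                                                                                                                                    ^^^^^^^^^^^^^^^^^^^^^
AttributeError: 'float' object has no attribute 'round'
```

```bash
sed -i 's/s\["finger_gap"\].round(4)/round(s["finger_gap"],4)/' h.py
python3 -c "
from h import *
to(.565,.185,.25,110)"
```

```text
pos [ 0.3987 -0.1855  0.2553] yaw 92.11 q6 62.9 tilt 0.02 | d mm [364.2 179.8   5.3] twist -2.237 | t 0.95 F [ 1.2 -0.3  0.1] gap 0.0855
```

```bash
python3 -m handwheel '[[60,364,180,5,-2.24],[60,364,180,5,-2.24],[60,364,180,5,-2.24],[60,364,180,5,-2.24],[60,364,180,5,-2.24],[60,364,180,5,-2.24],[60,364,180,5,-2.24],[60,364,180,5,-2.24]]' 
python3 -m handwheel '[[60,0,0,0,0],[60,0,0,0,0],[60,0,0,0,0]]' 
python3 - <<'E'
from h import *
from station import *
to(.565,.185,.25,110)
s=sense();d=get_image("wrist");np.savez("pics/w1.npz",p=s["position"],r=s["tool_rot"],**d)
cv2.imwrite("pics/w1.png",cv2.convertScaleAbs(d["img"],alpha=1.3))
E
```

```text
time: 1.75
position: [0.5649, 0.1785, 0.25]
tool_rot: [1.808, 2.569, -0.001]
force: [1.0, -0.3, 0.7]
finger_gap: 0.0655
time: 2.05
position: [0.564, 0.1756, 0.25]
tool_rot: [-1.809, -2.568, 0.002]
force: [0.6, -1.2, -0.9]
finger_gap: 0.0653
pos [0.564  0.1756 0.25  ] yaw 109.67 q6 87.6 tilt 0.07 | d mm [ 8.5  4.1 -0.1] twist -0.041 | t 2.05 F [ 0.6 -1.2 -0.9] gap 0.0653
```

View pics/w1.png

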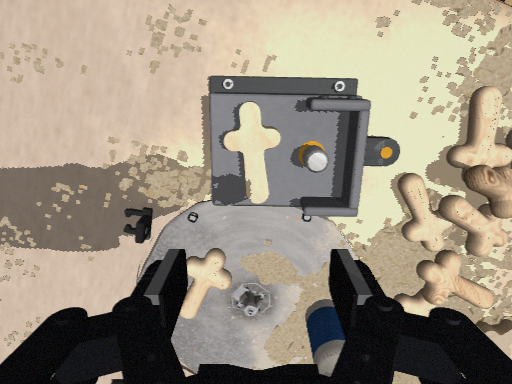

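The wrist view shows the stand deck at (210–360, 93–207), the blank's stem running from (250,110) to (259,195), the pin head at (317,160) and the clip at (138,222). Next I'll measure them.

```bash
cat > m1.py <<'E'
from h import *
d=dict(np.load("pics/w1.npz"));pose=(d["p"],d["r"]);im=d["img"];P=cloud(d,pose)
hsv=cv2.cvtColor(im,cv2.COLOR_BGR2HSV)
roi=np.zeros(im.shape[:2],bool);roi[60:230,195:375]=1
Z=P[...,2]
for nm,m in dict(deck=(abs(Z-.05)<.006)&roi,blank=(abs(Z-.07)<.008)&(hsv[...,1]>50)&(hsv[...,2]>110)&roi,head=(abs(Z-.086)<.006)&roi).items():
    n,l,st,c=cv2.connectedComponentsWithStats(m.astype(np.uint8))
    for i in range(1,n):
        if st[i,4]>60:
            q=P[l==i];print(nm,st[i],c[i].round(1),q.mean(0).round(4))
            px=np.argwhere(l==i)[:,::-1].astype(np.float32)
            z={'deck':.05,'blank':.07,'head':.086}[nm]
            W=ray(d,px,z,pose)[:,:2]*1000
            r=cv2.minAreaRect(W.astype(np.float32));print("  rect",np.round(r[0],1),np.round(r[1],1),round(r[2],2),"medianZ",np.median(q[:,2]).round(4))
E
python3 m1.py
```

```text
deck [  209    93   142   113 10885] [279.  148.7] [0.5772 0.1984 0.0492]
  rect [577.5 195.9] [134.4 110.9] 18.59 medianZ 0.0491
blank [247 102  32  51 511] [259.8 134.9] [0.5536 0.2084 0.0687]
  rect [554.5 215.5] [28.2 44.5] 16.55 medianZ 0.0687
blank [224 132  24  25 306] [233.8 143.1] [0.5335 0.1933 0.0688]
  rect [536.1 191.7] [14.5 27.8] 64.16 medianZ 0.0688
blank [245 168  19  35 175] [252.3 189. ] [0.5643 0.1571 0.0687]
  rect [562.2 159.1] [12.  35.7] 41.9 medianZ 0.0687
head [ 304   99   67  118 2102] [346.4 154. ] [0.6317 0.2188 0.0817]
  rect [622.7 211.9] [ 50.2 105.4] 18.6 medianZ 0.0817
head [304 149  25  24 436] [316.2 160.4] [0.6077 0.2061 0.0836]
  rect [607.  206.2] [20.3 20.2] 66.43 medianZ 0.0839
```

```bash
cat >> m1.py <<'E'
print('---')
m=(Z>.060)&(Z<.078)&roi; m[:,295:]=0
n,l,st,c=cv2.connectedComponentsWithStats(m.astype(np.uint8));i=1+st[1:,4].argmax();print(st[i])
px=np.argwhere(l==i)[:,::-1];W=(ray(d,px,.07,pose)[:,:2]*1000).astype(np.float32);r=cv2.minAreaRect(W);print(r)
# stem: axis by points on long bare end
a=np.radians(18.6);X=np.array([np.cos(a),np.sin(a)]);Y=np.array([-np.sin(a),np.cos(a)])
L=np.c_[(W-[607,206.2])@X,(W-[607,206.2])@Y]
for lo in range(-60,60,8):
    s=L[(L[:,1]>=lo)&(L[:,1]<lo+8)]
    if len(s):print(lo+4,s[:,0].min().round(1),s[:,0].max().round(1))
print(L[:,1].min(),L[:,1].max())
# top view pin head
t=dict(np.load("pics/top0.npz"));PT=cloud(t);
for nm,lo,hi,b in(("head",.076,.095,(160,180,168,190)),("blank",.062,.078,(175,205,160,205)),("clip",.005,.05,(215,245,220,255))):
    m=np.zeros(PT.shape[:2],bool);m[b[0]:b[1],b[2]:b[3]]=1;m&=(PT[...,2]>lo)&(PT[...,2]<hi)
    p=np.argwhere(m)[:,::-1];W=(ray(t,p,.086 if nm=="head" else .07 if nm=="blank" else .007,)[:,:2]*1000).astype(np.float32)
    print("top",nm,len(p),p.min(0),p.max(0),W.mean(0),cv2.minAreaRect(W))
E
python3 m1.py | sed -n '/---/,$p'
python3 - <<'E'
import cv2,numpy as np
im=cv2.imread('pics/w1.png')
cv2.imwrite('pics/w1c.png',np.hstack([cv2.resize(im[195:250,110:165],(400,400)),cv2.resize(im[80:220,200:340],(400,400))]))
E
```

```text
---
[ 223  101   58  103 2776]
((556.8152465820312, 192.06947326660156), (50.53193664550781, 92.83722686767578), 41.58168029785156)
-48 -57.3 -45.6
-40 -62.2 -41.0
-32 -62.2 -41.0
-24 -63.2 -42.2
-16 -64.2 -43.4
-8 -64.3 -44.5
0 -67.1 -46.6
8 -82.7 -34.1
16 -83.6 -31.5
24 -79.9 -32.6
32 -69.0 -49.1
40 -69.0 -50.2
48 -67.2 -52.1
-46.637258046821714 49.048885879989655
top head 61 [173 165] [181 173] [608.7377  205.00786] ((609.0056762695312, 204.2471160888672), (20.408897399902344, 20.101613998413086), 46.90108871459961)
top blank 380 [161 175] [201 202] [554.4762  192.64442] ((556.4312744140625, 200.41204833984375), (106.7468032836914, 62.08595275878906), 81.59819030761719)
top clip 99 [220 215] [243 242] [458.41672   55.601837] ((457.9068908691406, 63.70846176147461), (62.10193634033203, 69.14158630371094), 84.4231948852539)
```

View pics/w1c.png

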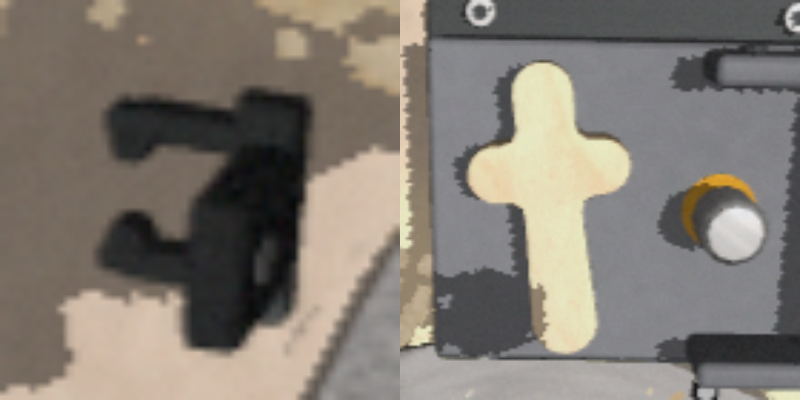

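The blank's stem axis runs at yaw ≈24.3°. I'll grasp it at (557.2, 182.1) with tool yaw 114.3, starting from a hover.

```bash
python3 -c "
from h import *
to(.5572,.1821,.12,114.3)"
```

```text
pos [0.564  0.1752 0.2502] yaw 109.63 q6 87.6 tilt 0.04 | d mm [  8.8  -4.  130.2] twist -0.584 | t 2.1 F [-0.2 -0.7  0.2] gap 0.0654
```

```bash
python3 -m handwheel '[[145,8.8,-4,40,-0.58],[145,8.8,-4,90,-0.58],[145,8.8,-4,130,-0.58],[145,8.8,-4,130,-0.58],[145,8.8,-4,130,-0.58]]' 
python3 - <<'E'
from h import *
from station import *
to(.5572,.1821,.068,114.3)
s=sense();d=get_image("wrist");np.savez("pics/w2.npz",p=s["position"],r=s["tool_rot"],**d)
cv2.imwrite("pics/w2.png",cv2.convertScaleAbs(d["img"],alpha=1.3))
E
```

```text
time: 2.6
position: [0.5575, 0.1823, 0.1211]
tool_rot: [-1.705, -2.638, 0.001]
force: [0.4, 0.3, 0.5]
finger_gap: 0.0369
pos [0.5575 0.1823 0.1211] yaw 114.25 q6 83.9 tilt 0.05 | d mm [-0.  -0.3 53.1] twist -0.006 | t 2.6 F [0.4 0.3 0.5] gap 0.0369
```

View pics/w2.png

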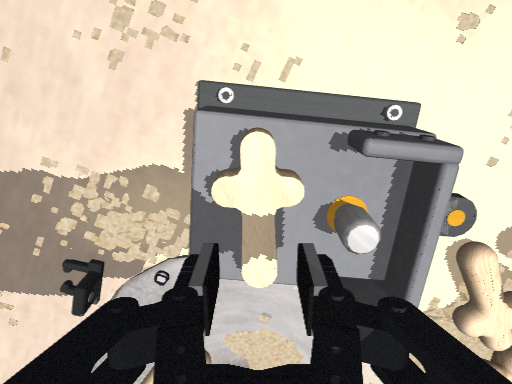

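The stem, at column 258, lies vertical and central between the fingers (205–315). I'll descend and grip.

```bash
python3 -m handwheel '[[145,0,0,30,0],[145,0,0,53,0],[145,0,0,53,0],[145,0,0,53,0],[255,0,0,53,0],[255,0,0,53,0],[255,0,0,53,0],[255,0,0,53,0]]' 35
python3 -m handwheel '[[255,0,0,0,0],[255,0,0,0,0],[255,0,0,-30,0],[255,0,0,-80,0],[255,0,0,-80,0]]'
python3 - <<'E'
from h import *
from station import *
to(.42,.165,.15,114.3)
s=sense();d=get_image("wrist");np.savez("pics/w3.npz",p=s["position"],r=s["tool_rot"],**d)
cv2.imwrite("pics/w3.png",cv2.convertScaleAbs(d["img"],alpha=1.3))
E
```

```text
time: 3.45
position: [0.5597, 0.1838, 0.07]
tool_rot: [1.702, 2.637, 0.005]
force: [-0.5, 0.1, 6.7]
finger_gap: 0.0198
time: 3.95
position: [0.5626, 0.1849, 0.1553]
tool_rot: [1.699, 2.633, 0.015]
force: [1.1, 0.0, -0.5]
finger_gap: 0.0198
pos [0.5626 0.1849 0.1553] yaw 114.33 q6 83.9 tilt 0.71 | d mm [  40.6 -138.2    3.5] twist 0.004 | t 3.95 F [ 1.1  0.  -0.5] gap 0.0198
```

View pics/w3.png

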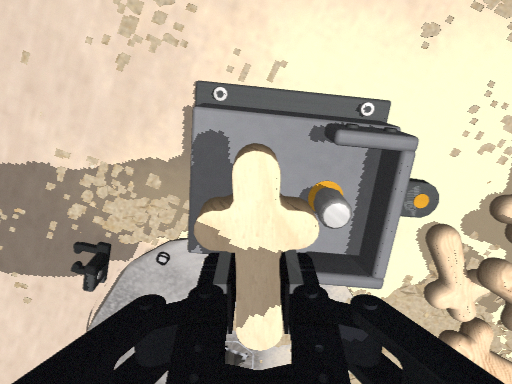

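Blank gripped (gap 19.8 mm) and clear of the deck. I'll carry it to the free table in front.

```bash
python3 -m handwheel '[[255,40,-143,0,0],[255,40,-143,0,0],[255,40,-143,0,0],[255,40,-143,0,0],[255,40,-143,0,0],[255,40,-143,60,0],[255,40,-143,90,0],[255,40,-143,90,0]]'
python3 -m handwheel '[[255,0,0,0,0],[255,0,0,0,0],[255,0,0,0,0]]'
python3 - <<'E'
from h import *
from station import *
to(.415,.165,.022,114.3)
E
```

```text
time: 4.8
position: [0.4088, 0.1598, 0.0535]
tool_rot: [-1.701, -2.636, 0.009]
force: [-0.1, 0.4, 0.0]
finger_gap: 0.0198
time: 5.1
position: [0.4131, 0.1616, 0.0592]
tool_rot: [1.702, 2.638, 0.005]
force: [-0.0, 0.4, -0.4]
finger_gap: 0.0198
pos [0.4131 0.1616 0.0592] yaw 114.33 q6 87.0 tilt 0.21 | d mm [ 2.3  3.  37.2] twist 0.004 | t 5.1 F [-0.   0.4 -0.4] gap 0.0198
```

```bash
python3 -m handwheel '[[255,0,0,15,0],[255,0,0,28,0],[255,0,0,33,0],[255,0,0,33,0],[255,0,0,33,0],[255,0,0,33,0],[255,0,0,33,0]]'
python3 -m handwheel '[[255,0,0,3,0],[255,0,0,3,0],[255,0,0,3,0]]'
```

```text
time: 5.8
position: [0.4115, 0.1611, 0.0248]
tool_rot: [1.703, 2.639, 0.001]
force: [-0.1, 0.2, -0.7]
finger_gap: 0.02
time: 6.1
position: [0.4109, 0.1608, 0.0212]
tool_rot: [-1.703, -2.64, 0.001]
force: [-0.8, 0.4, -0.6]
finger_gap: 0.0196
```

```bash
python3 -m handwheel '[[255,0,0,2,0],[255,0,0,2,0],[255,0,0,2,0]]'
```

```text
time: 6.4
position: [0.4113, 0.1611, 0.0198]
tool_rot: [1.703, 2.64, 0.001]
force: [-1.4, -0.5, 6.4]
finger_gap: 0.0198
```

```bash
python3 -m handwheel '[[120,0,0,0,0],[120,0,0,0,0],[120,0,0,0,0],[120,0,0,-40,0],[120,0,0,-90,0],[120,0,0,-140,0],[120,0,0,-150,0],[120,0,0,-150,0]]'
python3 - <<'E'
from h import *
from station import *
to(.455,.055,.19,-85)
s=sense();d=get_image("wrist");np.savez("pics/w4.npz",p=s["position"],r=s["tool_rot"],**d)
cv2.imwrite("pics/w4.png",cv2.convertScaleAbs(d["img"],alpha=1.3))
E
```

```text
time: 7.2
position: [0.4127, 0.1615, 0.1712]
tool_rot: [1.702, 2.637, 0.006]
force: [0.0, 0.1, -0.4]
finger_gap: 0.0448
pos [0.4127 0.1615 0.1712] yaw 114.33 q6 87.0 tilt 0.26 | d mm [-114.5   -5.2  -18.8] twist -20.083 | t 7.2 F [ 0.   0.1 -0.4] gap 0.0448
```

View pics/w4.png

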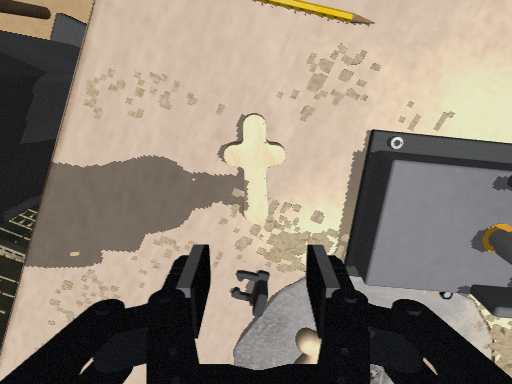

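The blank lies flat on the table at (255,165), clear of everything, and the deck is free. Next I'll go over the clip while turning.

```bash
python3 -m handwheel '[[120,-114,-5,-20,-20],[120,-114,-5,-20,-20],[120,-114,-5,-20,-20],[120,-114,-5,-20,-20],[120,-114,-5,-20,-20],[120,-114,-5,-20,-20],[120,-114,-5,-20,-20],[120,-114,-5,-20,-20]]'
python3 -c "
from h import *
to(.455,.055,.19,-85)"
```

```text
time: 8.05
position: [0.4517, 0.0546, 0.1864]
tool_rot: [0.022, -3.137, 0.001]
force: [-0.2, 0.0, 0.8]
finger_gap: 0.0453
pos [0.4517 0.0546 0.1864] yaw -179.21 q6 6.1 tilt 0.28 | d mm [-3.3  0.3 -3.6] twist -11.776 | t 8.05 F [-0.2  0.   0.8] gap 0.0453
```

```bash
python3 -m handwheel '[[120,-3,0,-4,-11.8],[120,-3,0,-4,-11.8],[120,-3,0,-4,-11.8],[120,-3,0,-4,-11.8],[120,-3,0,-4,-11.8],[120,-3,0,-4,-11.8],[120,-3,0,-4,-11.8],[120,-3,0,-4,-11.8]]'
python3 -c "
from h import *
to(.455,.055,.19,-85)"
```

```text
time: 8.85
position: [0.4547, 0.0547, 0.1904]
tool_rot: [1.789, -2.577, -0.004]
force: [-0.1, 0.9, -0.6]
finger_gap: 0.0451
pos [0.4547 0.0547 0.1904] yaw -110.44 q6 -62.7 tilt 0.28 | d mm [-0.3 -0.2  0.4] twist -3.181 | t 8.85 F [-0.1  0.9 -0.6] gap 0.0451
```

```bash
python3 -m handwheel '[[120,0,0,0,-3.2],[120,0,0,0,-3.2],[120,0,0,0,-3.2],[120,0,0,0,-3.2],[120,0,0,0,-3.2]]'
python3 - <<'E'
from h import *
from station import *
to(.455,.055,.19,-85)
s=sense();d=get_image("wrist");np.savez("pics/w5.npz",p=s["position"],r=s["tool_rot"],**d)
cv2.imwrite("pics/w5.png",cv2.convertScaleAbs(d["img"],alpha=1.5))
E
```

```text
time: 9.35
position: [0.4554, 0.0548, 0.1915]
tool_rot: [2.307, -2.129, -0.003]
force: [0.2, 0.3, 0.1]
finger_gap: 0.0451
pos [0.4554 0.0548 0.1915] yaw -85.4 q6 -87.7 tilt 0.18 | d mm [-0.2  0.3  1.5] twist -0.05 | t 9.35 F [0.2 0.3 0.1] gap 0.0451
```

View pics/w5.png

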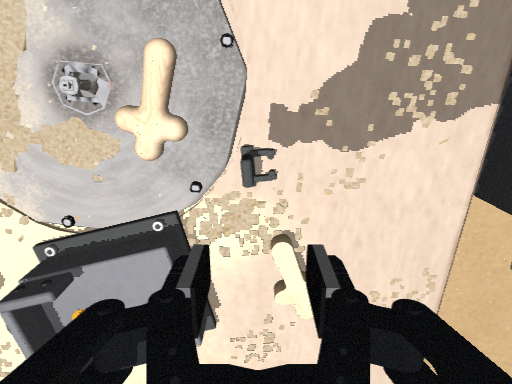

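The clip is at (258,166), with its tab and back on the left (242–254) and its mouth to the right. I'll measure it.

```bash
cat > m2.py <<'E'
from h import *
import sys
d=dict(np.load(sys.argv[1]));pose=(d["p"],d["r"]);P=cloud(d,pose);Z=P[...,2]
im=d["img"];m=(im.max(2)<75);m[:130]=0;m[200:]=0;m[:,:225]=0;m[:,290:]=0
n,l,st,c=cv2.connectedComponentsWithStats(m.astype(np.uint8));i=1+st[1:,4].argmax();print(st[i]);m=l==i
for nm,mm,z in(("tab",m&(Z>.024),.032),("flat",m&(Z<.014),.007),("all",m,.007)):
    p=np.argwhere(mm)[:,::-1]
    if len(p)<5:print(nm,len(p));continue
    W=(ray(d,p,z,pose)[:,:2]*1000).astype(np.float32);print(nm,len(p),p.min(0),p.max(0),np.median(Z[mm]).round(4),cv2.minAreaRect(W))
x0=st[i,0]-4;y0=st[i,1]-4;c=im[y0:y0+st[i,3]+8,x0:x0+st[i,2]+8];print(x0,y0)
cv2.imwrite(sys.argv[2],cv2.resize(cv2.convertScaleAbs(c,alpha=2),None,fx=11,fy=11,interpolation=cv2.INTER_NEAREST))
E
python3 m2.py pics/w5.npz pics/w5c.png
```

```text
[241 145  36  42 869]
tab 305 [241 153] [253 186] 0.0309 ((464.56817626953125, 49.41850662231445), (9.429614067077637, 29.791824340820312), 9.81307315826416)
flat 535 [241 145] [276 185] 0.006 ((453.5241394042969, 49.51348876953125), (30.866058349609375, 39.79460525512695), 9.96286392211914)
all 869 [241 145] [276 186] 0.0068 ((454.4034423828125, 49.99288558959961), (32.76403045654297, 40.43468475341797), 9.962864875793457)
237 141
```

View pics/w5c.png

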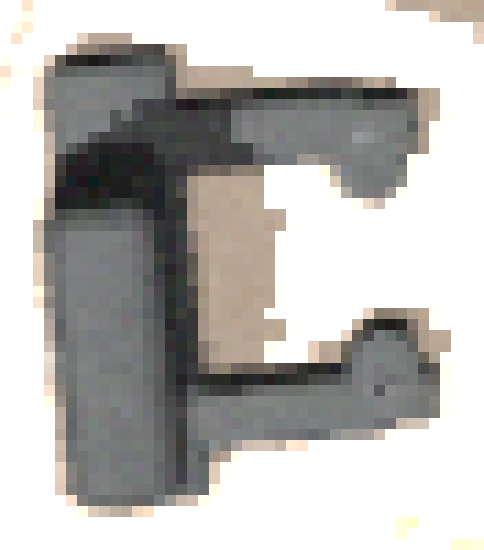

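```bash
python3 -c "
from h import *
to(.4648,.0515,.06,-80.1)"
```

```text
pos [0.4556 0.0549 0.1919] yaw -85.37 q6 -87.8 tilt 0.14 | d mm [  4.1  -9.2 131.9] twist -0.659 | t 9.4 F [-0.3 -0.7  0.1] gap 0.0449
```

```bash
python3 -m handwheel '[[120,4.1,-9.2,40,-0.66],[120,4.1,-9.2,90,-0.66],[120,4.1,-9.2,132,-0.66],[120,4.1,-9.2,132,-0.66],[120,4.1,-9.2,132,-0.66],[120,4.1,-9.2,132,-0.66]]'
python3 - <<'E'
from h import *
from station import *
to(.4648,.0515,.026,-80.1)
s=sense();d=get_image("wrist");np.savez("pics/w6.npz",p=s["position"],r=s["tool_rot"],**d)
cv2.imwrite("pics/w6.png",cv2.convertScaleAbs(d["img"],alpha=1.5))
E
```

```text
time: 10.0
position: [0.4677, 0.0519, 0.0633]
tool_rot: [-2.406, 2.017, -0.003]
force: [0.9, 0.7, 0.1]
finger_gap: 0.0453
pos [0.4677 0.0519 0.0633] yaw -79.96 q6 -93.7 tilt 0.17 | d mm [-0.2  3.1 37.3] twist 0.018 | t 10.0 F [0.9 0.7 0.1] gap 0.0453
```

View pics/w6.png

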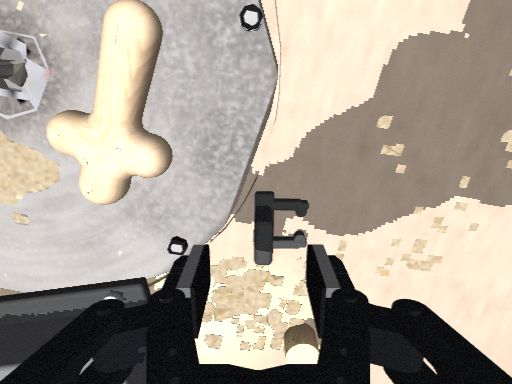

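```bash
python3 -m handwheel '[[120,0,3,20,0],[120,0,3,37,0],[120,0,3,37,0],[120,0,3,37,0],[120,0,3,37,0]]'
python3 -c "
from h import *
to(.4648,.0515,.026,-80.1)"
```

```text
time: 10.55
position: [0.4645, 0.0513, 0.0258]
tool_rot: [-2.406, 2.017, -0.003]
force: [0.2, 0.0, 0.7]
finger_gap: 0.045
pos [0.4645 0.0513 0.0258] yaw -79.92 q6 -93.8 tilt 0.15 | d mm [-0.1 -0.4 -0.2] twist 0.022 | t 10.55 F [0.2 0.  0.7] gap 0.045
```

```bash
python3 -m handwheel '[[255,0,0,0,0],[255,0,0,0,0],[255,0,0,0,0],[255,0,0,0,0],[255,0,0,0,0]]' 40
python3 -m handwheel '[[255,0,0,-30,0],[255,0,0,-80,0],[255,0,0,-110,0],[255,0,0,-110,0],[255,0,0,-110,0]]'
python3 - <<'E'
from h import *
from station import *
to(.4648,.0515,.026,-80.1)
s=sense();d=get_image("wrist");np.savez("pics/w7.npz",p=s["position"],r=s["tool_rot"],**d)
cv2.imwrite("pics/w7.png",cv2.convertScaleAbs(d["img"],alpha=1.5))
E
```

```text
time: 11.05
position: [0.4637, 0.0512, 0.0249]
tool_rot: [-2.407, 2.017, -0.001]
force: [0.2, -1.4, 6.4]
finger_gap: 0.0091
time: 11.55
position: [0.4634, 0.0511, 0.1347]
tool_rot: [-2.407, 2.017, -0.002]
force: [-0.8, -0.7, -0.4]
finger_gap: 0.0092
pos [0.4634 0.0511 0.1347] yaw -79.92 q6 -93.8 tilt 0.08 | d mm [-1.000e-01 -1.200e+00  1.087e+02] twist 0.022 | t 11.55 F [-0.8 -0.7 -0.4] gap 0.0092
```

View pics/w7.png

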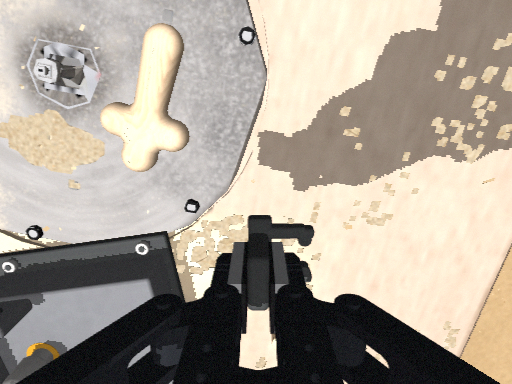

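```bash
python3 -c "
from h import *
to(.5406,.1839,.15,108.6)"
python3 -m handwheel '[[255,0,0,-15,1],[255,0,0,-15,2],[255,0,0,-15,3],[255,0,0,-15,4],[255,0,0,-15,5],[255,0,0,-15,6],[255,0,0,-15,7],[255,0,0,-15,8]]'
python3 -m handwheel '[[255,0,0,0,1],[255,0,0,0,2],[255,0,0,0,3],[255,0,0,0,4],[255,0,0,0,5],[255,0,0,0,6],[255,0,0,0,7],[255,0,0,0,8]]'
python3 -c "
from h import *
to(.5406,.1839,.15,108.6)"
```

```text
pos [0.4625 0.0511 0.1336] yaw -79.92 q6 -93.8 tilt 0.05 | d mm [-117.1 -100.2  -16.5] twist 21.435 | t 11.6 F [-0.2  1.1 -0.3] gap 0.0087
time: 12.4
position: [0.4615, 0.0509, 0.1472]
tool_rot: [0.963, -2.986, -0.001]
force: [0.2, -0.3, 0.1]
finger_gap: 0.0091
time: 13.2
position: [0.4615, 0.0509, 0.1472]
tool_rot: [-0.766, -3.043, 0.002]
force: [-0.0, -0.2, -1.5]
finger_gap: 0.0092
pos [0.4615 0.0509 0.1472] yaw 151.75 q6 34.6 tilt 0.22 | d mm [ -6.8 154.6  -3.2] twist 5.394 | t 13.2 F [-0.  -0.2 -1.5] gap 0.0092
```

```bash
python3 -m handwheel '[[255,-7,40,-3,1],[255,-7,80,-3,2],[255,-7,120,-3,3],[255,-7,154.6,-3,4],[255,-7,154.6,-3,5.4],[255,-7,154.6,-3,5.4],[255,-7,154.6,-3,5.4],[255,-7,154.6,-3,5.4]]'
python3 - <<'E'
from h import *
from station import *
to(.5406,.1839,.1,108.6)
s=sense();d=get_image("wrist");np.savez("pics/w8.npz",p=s["position"],r=s["tool_rot"],**d)
cv2.imwrite("pics/w8.png",cv2.convertScaleAbs(d["img"],alpha=1.5))
E
```

```text
time: 14.0
position: [0.5406, 0.1841, 0.1507]
tool_rot: [-1.824, -2.556, 0.004]
force: [0.5, -0.1, -1.2]
finger_gap: 0.009
pos [0.5406 0.1841 0.1507] yaw 108.95 q6 89.9 tilt 0.16 | d mm [-0.2  0.1 50.7] twist 0.044 | t 14.0 F [ 0.5 -0.1 -1.2] gap 0.009
```

View pics/w8.png

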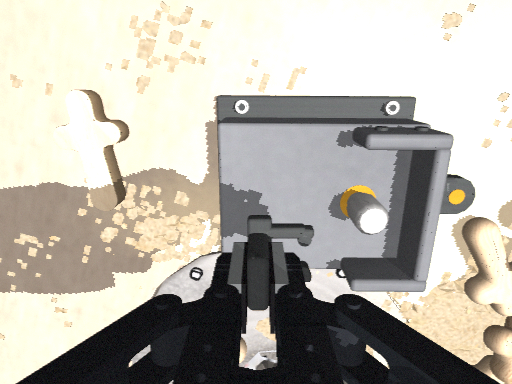

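The clip is held with its mouth facing the pin (head at (372,221)). I'll re-measure the pin and the stand's yaw from this view.

```bash
cat > m3.py <<'E'
from h import *
import sys
d=dict(np.load(sys.argv[1]));pose=(d["p"],d["r"]);P=cloud(d,pose);Z=P[...,2]
roi=np.zeros(Z.shape,bool);roi[90:300,330:460]=1
m=(Z>.072)&(Z<.095)&roi
n,l,st,c=cv2.connectedComponentsWithStats(m.astype(np.uint8))
for i in range(1,n):
    if st[i,4]<80: continue
    p=np.argwhere(l==i)[:,::-1];zz=np.median(Z[l==i])
    for z in (.083,.086):
        W=(ray(d,p,z,pose)[:,:2]*1000).astype(np.float32);print(st[i],zz.round(4),z,cv2.minAreaRect(W),cv2.minEnclosingCircle(W))
E
python3 m3.py pics/w8.npz
```

```text
[ 347  131  107  161 5782] 0.0813 0.083 ((621.6317749023438, 211.85311889648438), (53.292564392089844, 107.39093017578125), 18.479217529296875) ((621.7006225585938, 211.7289581298828), 58.6456298828125)
[ 347  131  107  161 5782] 0.0813 0.086 ((619.987548828125, 212.5975341796875), (52.47465515136719, 105.74267578125), 18.4792423248291) ((620.055419921875, 212.47528076171875), 57.74552917480469)
[ 350  198   39   37 1028] 0.0835 0.083 ((605.6155395507812, 206.85557556152344), (20.54220962524414, 24.774316787719727), 65.39301300048828) ((605.7763671875, 207.18167114257812), 12.487672805786133)
[ 350  198   39   37 1028] 0.0835 0.086 ((604.2171630859375, 207.67662048339844), (20.226961135864258, 24.39412498474121), 65.39309692382812) ((604.3754272460938, 207.99771118164062), 12.296066284179688)
```

```bash
python3 -c "
from h import *
to(.5400,.1840,.078,108.5)"
python3 -m handwheel '[[255,0,0,30,0],[255,0,0,60,0],[255,0,0,72,0],[255,0,0,72,0],[255,0,0,72,0],[255,0,0,72,0]]'
python3 -c "
from h import *
to(.5400,.1840,.075,108.5)"
```

```text
pos [0.5409 0.1841 0.1511] yaw 108.93 q6 89.9 tilt 0.12 | d mm [ 0.2 -0.7 73.1] twist 0.054 | t 14.05 F [-0.   0.6 -0.2] gap 0.0093
time: 14.65
position: [0.5428, 0.1848, 0.0818]
tool_rot: [1.826, 2.555, 0.003]
force: [0.3, -0.5, -1.6]
finger_gap: 0.0093
pos [0.5428 0.1848 0.0818] yaw 108.88 q6 89.9 tilt 0.14 | d mm [ 0.2 -2.9  6.8] twist 0.048 | t 14.65 F [ 0.3 -0.5 -1.6] gap 0.0093
```

```bash
python3 -m handwheel '[[255,0,-1,4,0.05],[255,0,-1,4,0.05],[255,0,-1,4,0.05],[255,0,-1,4,0.05]]'
python3 -m handwheel '[[255,0,0,2,0],[255,0,0,2,0],[255,0,0,2,0]]'
```

```text
time: 15.05
position: [0.5408, 0.1842, 0.0765]
tool_rot: [1.836, 2.549, 0.0]
force: [0.7, -0.6, -0.7]
finger_gap: 0.009
time: 15.35
position: [0.541, 0.1843, 0.0749]
tool_rot: [1.836, 2.549, 0.001]
force: [-1.3, -0.7, 4.5]
finger_gap: 0.0091
```

Contact at 4.5 N, so I'll release and rise straight up.

```bash
python3 -m handwheel '[[160,0,0,0,0],[160,0,0,0,0],[160,0,0,0,0],[160,0,0,-30,0],[160,0,0,-70,0],[160,0,0,-70,0],[160,0,0,-70,0]]'
python3 - <<'E'
from h import *
from station import *
to(.5400,.1840,.12,108.5)
s=sense();d=get_image("wrist");np.savez("pics/w9.npz",p=s["position"],r=s["tool_rot"],**d)
cv2.imwrite("pics/w9.png",cv2.convertScaleAbs(d["img"],alpha=1.5))
E
```

```text
time: 16.05
position: [0.5416, 0.1844, 0.1452]
tool_rot: [1.835, 2.548, 0.003]
force: [-0.5, 0.1, -0.7]
finger_gap: 0.0318
pos [0.5416 0.1844 0.1452] yaw 108.48 q6 90.3 tilt 0.14 | d mm [ 0.1 -1.7 25.2] twist -0.002 | t 16.05 F [-0.5  0.1 -0.7] gap 0.0318
```

View pics/w9.png

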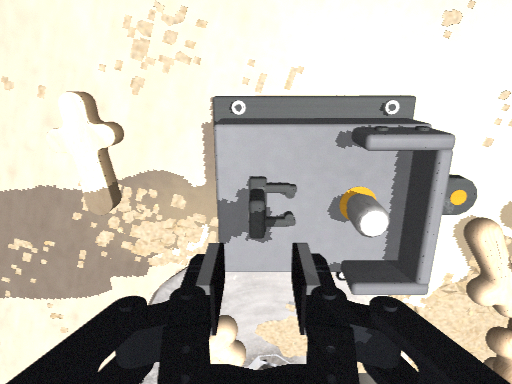

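The clip lies flat on the deck at (250–297, 176–240), its mouth towards the pin (base at about (355,200)). I'll measure its lateral offset.

```bash
cat > m4.py <<'E'
from h import *
import sys
d=dict(np.load(sys.argv[1]));pose=(d["p"],d["r"]);P=cloud(d,pose);Z=P[...,2];im=d["img"]
a=np.radians(18.5);X=np.array([np.cos(a),np.sin(a)]);Y=np.array([-np.sin(a),np.cos(a)]);pin=np.array([606.3,206.4])
L=lambda p,z:(lambda W:np.c_[(W-pin)@X,(W-pin)@Y])(ray(d,p,z,pose)[:,:2]*1000).astype(np.float32)
c=im[165:255,225:405];cv2.imwrite(sys.argv[2],cv2.resize(cv2.convertScaleAbs(c,alpha=2),None,fx=4.4,fy=4.4,interpolation=cv2.INTER_NEAREST))
roi=np.zeros(Z.shape,bool);roi[165:245,225:400]=1
for nm,m,z in(("tab",(Z>.073)&(Z<.09)&roi&(np.arange(512)<300),.0815),("flat",(Z>.0535)&(Z<.066)&roi&(np.arange(512)<310),.0565)):
    n,l,st,cc=cv2.connectedComponentsWithStats(m.astype(np.uint8))
    for i in range(1,n):
        if st[i,4]>25:
            q=L(np.argwhere(l==i)[:,::-1],z);print(nm,st[i],np.median(Z[l==i]).round(4),cv2.minAreaRect(q),q.min(0),q.max(0))
hsv=cv2.cvtColor(im,cv2.COLOR_BGR2HSV);g=(hsv[...,1]>150)&(hsv[...,2]>60)&roi
q=L(np.argwhere(g)[:,::-1],.050);print("gold",q.min(0),q.max(0),np.median(Z[g]))
E
python3 m4.py pics/w9.npz pics/w9c.png
```

```text
tab [248 196  17  43 659] 0.0807 ((-69.71671295166016, 1.2619619369506836), (9.839834213256836, 27.811790466308594), 0.28322628140449524) [-74.62836  -12.631828] [-64.74163  15.15935]
flat [249 177  48  55 917] 0.0559 ((-58.71253204345703, 0.26108741760253906), (39.304744720458984, 31.72907066345215), 89.48648071289062) [-74.52035  -19.349127] [-42.75209  20.03279]
gold [-10.741779 -12.273051] [13.722836 10.932042] 0.04954732702733056
```

View pics/w9c.png

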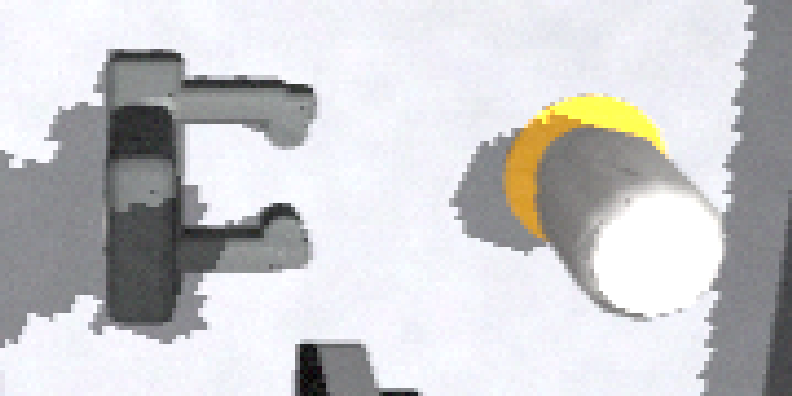

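The clip is nearly dead centred (y≈0.2 mm, yaw <0.5°), with its back face at stand x ≈ −74.6. I'll turn the tool 90°, shut the fingers and come down behind it.

```bash
python3 -c "
from h import *
to(.5134,.1753,.145,198.5)"
python3 -m handwheel '[[255,0,-29,-5,-1],[255,0,-29,-5,-2],[255,0,-29,-5,-3],[255,0,-29,-5,-4],[255,0,-29,-5,-5],[255,0,-29,-5,-6],[255,0,-29,-5,-7],[255,0,-29,-5,-8]]' 40
python3 -m handwheel '[[255,0,0,0,-1],[255,0,0,0,-2],[255,0,0,0,-3.25],[255,0,0,0,-3.25],[255,0,0,0,-3.25]]'
python3 -c "
from h import *
to(.5134,.1753,.068,198.5)"
```

```text
pos [0.5406 0.1841 0.144 ] yaw 108.48 q6 90.3 tilt 0.0 | d mm [  0.3 -28.6  -1. ] twist -11.252 | t 16.1 F [-0.9  0.5 -0.3] gap 0.0317
time: 16.9
position: [0.512, 0.1745, 0.1475]
tool_rot: [-0.197, -3.133, 0.002]
force: [0.7, -0.3, -0.3]
finger_gap: 0.0001
time: 17.4
position: [0.5124, 0.1747, 0.1481]
tool_rot: [0.5, -3.099, 0.001]
force: [0.6, 0.5, -1.3]
finger_gap: 0.0001
pos [0.5124 0.1747 0.1481] yaw -161.67 q6 0.5 tilt 0.12 | d mm [-1.3  0.3 80.1] twist -0.021 | t 17.4 F [ 0.6  0.5 -1.3] gap 0.0001
```

```bash
python3 -m handwheel '[[255,0,0,30,0],[255,0,0,60,0],[255,0,0,79,0],[255,0,0,79,0],[255,0,0,79,0],[255,0,0,79,0]]'
python3 - <<'E'
from h import *
from station import *
to(.5134,.1753,.068,198.5)
s=sense();d=get_image("wrist");np.savez("pics/w10.npz",p=s["position"],r=s["tool_rot"],**d)
cv2.imwrite("pics/w10.png",cv2.convertScaleAbs(d["img"],alpha=1.5))
E
```

```text
time: 18.0
position: [0.5141, 0.1752, 0.0714]
tool_rot: [-0.503, 3.099, 0.0]
force: [0.1, 1.0, -0.4]
finger_gap: -0.0001
pos [0.5141 0.1752 0.0714] yaw -161.57 q6 0.4 tilt 0.1 | d mm [0.6 0.3 3.4] twist -0.008 | t 18.0 F [ 0.1  1.  -0.4] gap -0.0001
```

View pics/w10.png

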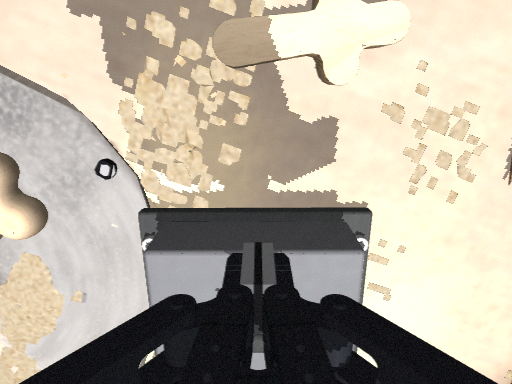

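```bash
python3 -m handwheel '[[255,0,0,3,0],[255,0,0,3,0],[255,-5,0,3,0],[255,-10,0,3,0],[255,-15,0,3,0],[255,-20,0,3,0],[255,-20,0,3,0],[255,-20,0,3,0]]'
cat > st.py <<'E'
from h import *
from station import *
s=sense();a=np.radians(18.5);v=(s["position"][:2]*1000-[606.3,206.4]);X=np.array([np.cos(a),np.sin(a)]);Y=np.array([-np.sin(a),np.cos(a)])
print("L",(v@X).round(2),(v@Y).round(2),"F along",(s["force"][:2]@X).round(2),s["force"].round(1),"z",s["position"][2].round(4),"t",s["time"])
E
python3 st.py; python3 -c "
from h import *
to(.5134,.1753,.068,198.5)"
```

```text
time: 18.85
position: [0.5322, 0.1813, 0.0671]
tool_rot: [0.504, -3.101, 0.0]
force: [0.2, -1.2, 0.0]
finger_gap: 0.0
L -78.2 -0.27 F along -0.17 [ 0.2 -1.2  0. ] z 0.0671 t 18.85
pos [0.5322 0.1813 0.0671] yaw -161.52 q6 0.3 tilt 0.01 | d mm [19.8  0.2 -0.9] twist -0.002 | t 18.85 F [ 0.2 -1.2  0. ] gap 0.0
```

```bash
python3 -m handwheel '[[255,-5,0,0,0],[255,-10,0,0,0],[255,-15,0,0,0],[255,-20,0,0,0],[255,-25,0,0,0],[255,-28,0,0,0],[255,-28,0,0,0],[255,-28,0,0,0]]'
python3 st.py; python3 - <<'E'
from h import *
from station import *
d=get_image("scene");cv2.imwrite("pics/s11.png",cv2.resize(d["img"][180:260,150:260],None,fx=6,fy=6,interpolation=cv2.INTER_CUBIC))
d=get_image("wrist");cv2.imwrite("pics/w11.png",cv2.convertScaleAbs(d["img"],alpha=2))
E
```

```text
time: 19.65
position: [0.5587, 0.1902, 0.0672]
tool_rot: [0.504, -3.101, -0.0]
force: [-0.2, 0.7, 0.5]
finger_gap: -0.0
L -50.3 -0.29 F along 0.06 [-0.2  0.7  0.5] z 0.0672 t 19.65
```

View pics/s11.png

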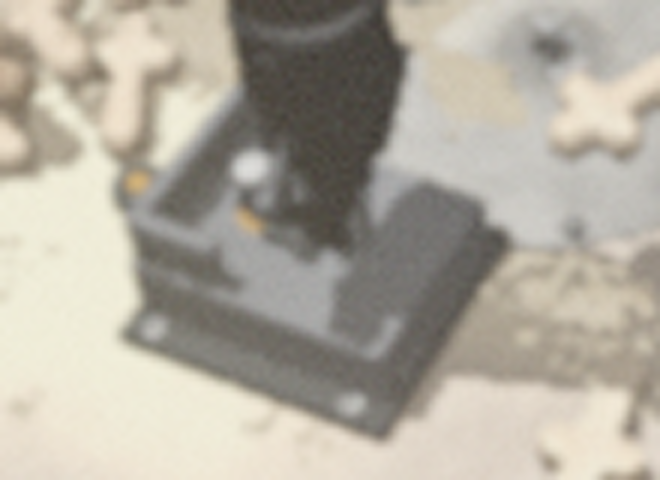

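View pics/w11.png

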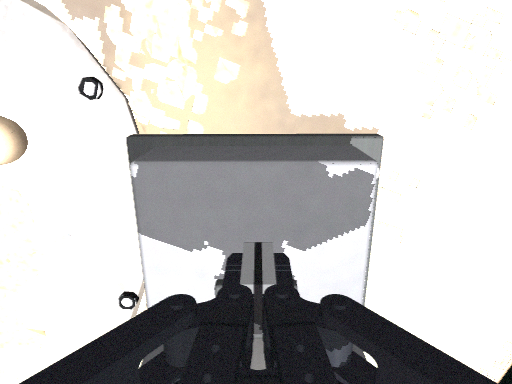

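The scene view shows the clip ahead of the fingers, just short of the pin (about (270,225)). The push continues in small steps while I watch the force.

```bash
for i in 1; do python3 -m handwheel '[[255,-3,0,0,0],[255,-6,0,0,0],[255,-6,0,0,0],[255,-6,0,0,0]]' >/dev/null; python3 st.py; done
python3 -m handwheel '[[255,-2,0,0,0],[255,-3,0,0,0],[255,-3,0,0,0]]' >/dev/null; python3 st.py
python3 -m handwheel '[[255,-2,0,0,0],[255,-3,0,0,0],[255,-3,0,0,0]]' >/dev/null; python3 st.py
```

```text
L -44.15 -0.3 F along 0.93 [0.9 0.3 0.5] z 0.0673 t 20.15
L -41.98 -0.38 F along -3.94 [-3.8 -1.1  2.9] z 0.0671 t 20.45
L -39.46 -0.41 F along -5.3 [-5.  -1.7  4.7] z 0.0671 t 20.75
```

```bash
python3 -m handwheel '[[255,-2,0,0,0],[255,-3,0,0,0],[255,-3,0,0,0]]' >/dev/null; python3 st.py
python3 -m handwheel '[[255,-2,0,0,0],[255,-3,0,0,0],[255,-3,0,0,0]]' >/dev/null; python3 st.py
```

```text
L -36.42 -0.42 F along -4.68 [-4.5 -1.2  2.8] z 0.067 t 21.05
L -31.68 -0.29 F along -0.82 [-0.7 -0.4 -1.3] z 0.0672 t 21.35
```

```bash
python3 -m handwheel '[[255,-1,0,0,0],[255,-2,0,0,0],[255,-2,0,0,0]]' >/dev/null; python3 st.py
python3 -m handwheel '[[255,-1,0,0,0],[255,-1.5,0,0,0],[255,-1.5,0,0,0]]' >/dev/null; python3 st.py
```

```text
L -29.78 -0.27 F along -0.24 [-0.3  0.2  0.1] z 0.0674 t 21.65
L -29.52 -0.31 F along -4.27 [-3.9 -1.7  2.7] z 0.0672 t 21.95
```

```bash
python3 -m handwheel '[[255,-2,0,0,0],[255,-3,0,0,0],[255,-3,0,0,0]]' >/dev/null; python3 st.py
python3 -m handwheel '[[255,-2,0,0,0],[255,-3,0,0,0],[255,-3,0,0,0]]' >/dev/null; python3 st.py
```

```text
L -29.36 -0.44 F along -11.64 [-10.9  -4.    7.2] z 0.0666 t 22.25
L -29.25 -0.52 F along -20.22 [-19.2  -6.4  12.7] z 0.0661 t 22.55
```

A hard stop: 20 N with no further travel. I'll back off, rise and look.

```bash
python3 -m handwheel '[[255,10,0,0,0],[255,40,0,0,0],[255,70,0,0,0],[255,70,0,-40,0],[255,70,0,-90,0],[255,70,0,-130,0],[255,70,0,-130,0],[255,70,0,-130,0]]'
python3 - <<'E'
from h import *
from station import *
to(.54,.2,.2,198)
s=sense();d=get_image("wrist");np.savez("pics/w12.npz",p=s["position"],r=s["tool_rot"],**d)
cv2.imwrite("pics/w12.png",cv2.convertScaleAbs(d["img"],alpha=1.5))
d=get_image("top");cv2.imwrite("pics/t12.png",cv2.resize(d["img"][120:270,130:280],(600,600),interpolation=cv2.INTER_CUBIC))
d=get_image("scene");cv2.imwrite("pics/s12.png",cv2.resize(d["img"][180:260,150:260],None,fx=6,fy=6,interpolation=cv2.INTER_CUBIC))
E
```

```text
time: 23.35
position: [0.5199, 0.1772, 0.1988]
tool_rot: [-0.504, 3.096, 0.001]
force: [0.6, 0.1, -0.8]
finger_gap: 0.0001
pos [0.5199 0.1772 0.1988] yaw -161.52 q6 0.3 tilt 0.26 | d mm [-26.3  15.2  -1.1] twist 0.061 | t 23.35 F [ 0.6  0.1 -0.8] gap 0.0001
```

View pics/w12.png

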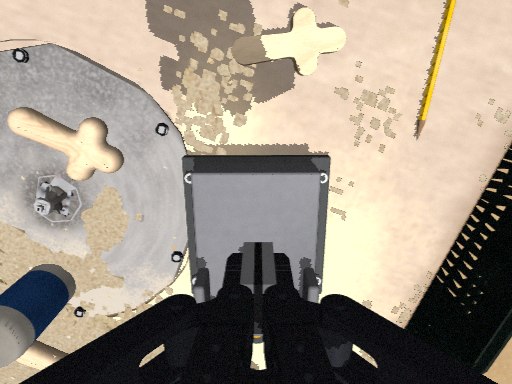

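View pics/t12.png

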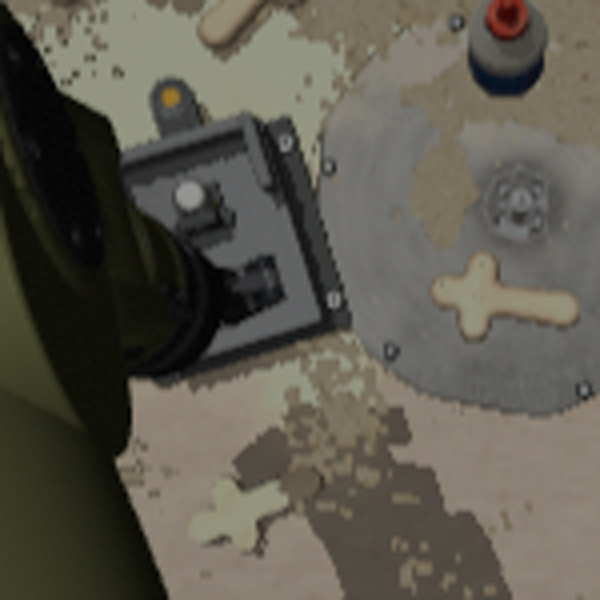

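View pics/s12.png

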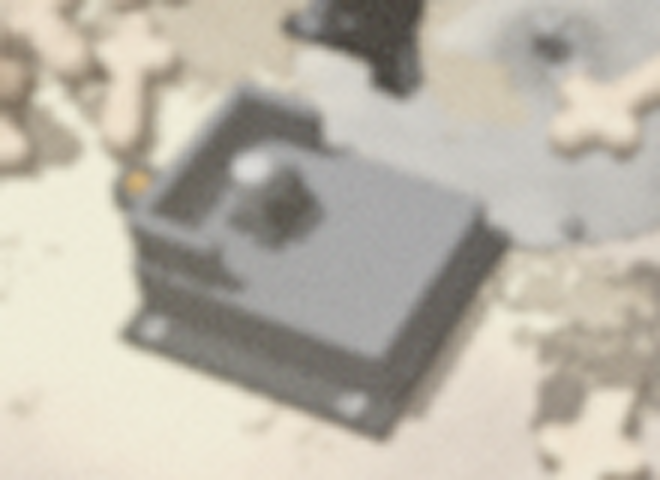

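In both fixed views the clip stands against the pin with its gold ring covered. I'll take one close wrist view from the side to confirm.

```bash
python3 -m handwheel '[[255,-20,0,0,1],[255,-20,0,0,2],[255,-20,0,0,3],[255,-20,0,0,4],[255,-20,0,0,5],[255,-20,0,0,6],[255,-20,0,0,7],[255,-20,0,0,8]]'
python3 -m handwheel '[[255,0,0,0,1],[255,0,0,0,2],[255,0,0,0,3.25],[255,0,0,0,3.25],[255,0,0,0,3.25]]'
python3 - <<'E'
from h import *
from station import *
to(.54,.2,.2,108.5)
s=sense();d=get_image("wrist");np.savez("pics/w13.npz",p=s["position"],r=s["tool_rot"],**d)
cv2.imwrite("pics/w13.png",cv2.convertScaleAbs(d["img"],alpha=1.5))
cv2.imwrite("pics/w13c.png",cv2.resize(cv2.convertScaleAbs(d["img"][110:240,210:370],alpha=2.2),None,fx=4.6,fy=4.6,interpolation=cv2.INTER_CUBIC))
a=np.radians(18.5);X=np.array([np.cos(a),np.sin(a)]);Y=np.array([-np.sin(a),np.cos(a)])
P=cloud(d,(s["position"],s["tool_rot"]));Z=P[...,2];W=P[...,:2]*1000-[606.3,206.4];l=np.stack([W@X,W@Y],-1)
m=(Z>.072)&(Z<.1)&(l[...,0]<-8)&(l[...,0]>-60)&(abs(l[...,1])<35)
print("tab",m.sum(),np.median(Z[m]),cv2.minAreaRect(l[m].astype(np.float32)))
m=(Z>.053)&(Z<.062)&(l[...,0]<30)&(l[...,0]>-60)&(abs(l[...,1])<35)
print("flat",m.sum(),l[m].min(0),l[m].max(0))
E
```

```text
time: 24.3
position: [0.5365, 0.1827, 0.1954]
tool_rot: [-1.223, -2.892, 0.003]
force: [-0.7, 0.8, -0.7]
finger_gap: 0.0003
time: 24.8
position: [0.5368, 0.1828, 0.1961]
tool_rot: [-1.832, -2.551, 0.003]
force: [-0.3, 0.2, -0.4]
finger_gap: -0.0002
pos [0.5368 0.1828 0.1961] yaw 108.63 q6 90.2 tilt 0.11 | d mm [15.3  8.5 -3.9] twist 0.016 | t 24.8 F [-0.3  0.2 -0.4] gap -0.0002
tab 524 0.0804578055985863 ((-14.070304870605469, -0.6560745239257812), (12.110098838806152, 25.42532730102539), 0.6461349725723267)
flat 468 [-19.71101369 -20.89843076] [12.2409308  19.11006184]
```

View pics/w13c.png

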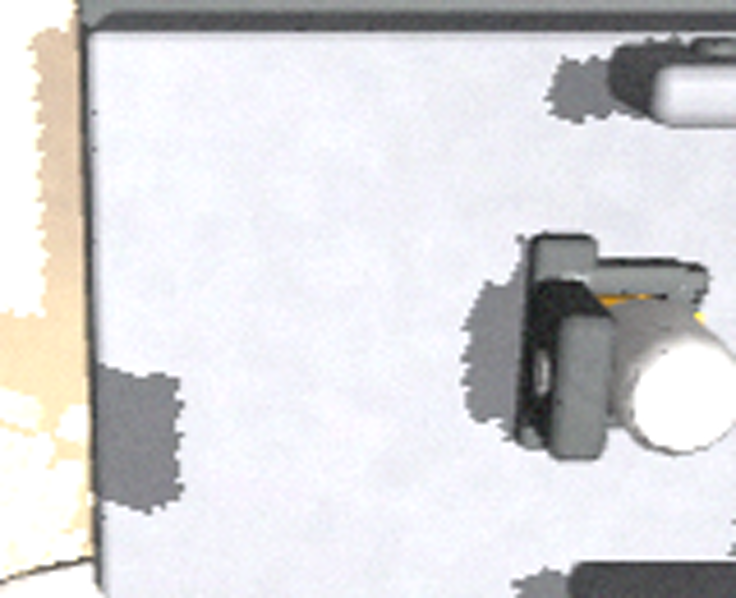

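View pics/w13.png

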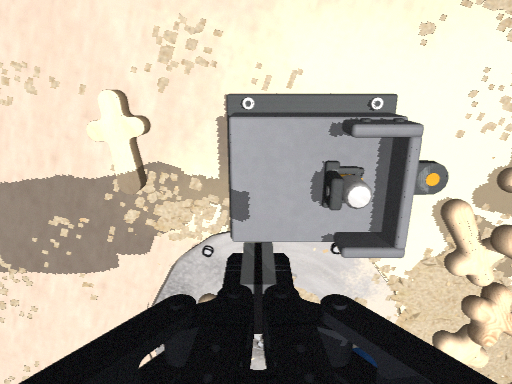

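The clip measures −19.7 to +12.2 mm along the stand's x, against a nominal −20 to +12, so it is fully home. The blank lies flat and the arm is clear, so I'll hand in.

```bash
python3 -c "
from station import *
s=sense();print(s['time'],s['force'].round(1),abs(s['qd']).max());print(close_job())"
```

```text
24.85 [-0.4  0.2 -0.6] 0.004299647530789725
the job is handed in; nothing more can be done
None
```

The job is done and handed in at 24.9 s. The blank is off stand_a's deck and flat on the table in front of it. The clip was set down flat before the pin, released, and pushed onto it with the shut fingers until it snapped home.

- **Snap:** resistance reached about 5 N and dropped as the clip snapped over the pin. It then stopped hard, holding still under a 20 N push.
- **Seating:** the last wrist view has the clip at −19.7 to +12.2 mm along the stand's x, against a nominal −20 to +12 mm. It sits about 1 mm or less off centre, within the 2 mm calibration.
- **End state:** the arm hung clear with almost no force on it.
- **Bystanders:** I did not approach the cross, glue bottle, spanner or pencil. The cross, glue and pencil looked undisturbed in the later pictures. The spanner was not in the last views, so I did not check it again.

No check failed or disagreed. The arm settled up to about 4 mm late after some moves, and I corrected for that before each contact.

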